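# Balance two bottle blocks on the pan balance

### The job

On the pan balance one bottle block holds two bottles and the other none. Move one of the bottles into any well of the empty block, feeling for the well and seating the bottle gently on its bottom, then let go and slide the steel rider along the balance's beam until both pans hang level and stay so with nothing touching them. Never lean on a pan with more than about 10 N, keep the bottles upright, and leave the other things on the bench alone.

Things in the scene. Friction and masses are not known exactly. Their poses are not given: they have to be found in the camera images.
- balance: cream two-pan bench balance; base 200 (x) by 360 (y) by 14 mm; its y axis runs along the beam from the right pan to the left pan, x across, origin at the centre of its underside on the bench. It does not move. The pans' centres lie at y = +145 and -145 mm; when level the pan floors are 82 mm above the bench.
- beam (a joint): beam tilt about the balance's x axis, rad: 0 level, positive = left (+y) pan up; stops at +-0.06. Pans stay horizontal, moving 1.45 mm per 0.01 rad, one up, one down. Settles in about 1.5 s; reads falsely while anything touches rider, beam or pans. Off the stops the settled tilt changes about 0.0065 rad per mm of rider travel (rider to +y lowers the left pan).
- poise (a joint): rider's place along the beam, m: 0 mid, positive towards the left (+y) pan, ends at +-0.060. Starts towards the right end, 35 to 46 mm off the middle; slides with about 0.8 N friction and stays where left. With one bottle in each block, level lies somewhere between -0.018 and +0.018, by the bottles' unknown masses.
- poise_knob (a point): the rider: steel block 26 (x) by 24 (y) by 20 mm on the beam's upper bar between the pans, with an upright knob 22 (x) by 14 mm (y, along the beam) standing 33 mm above the block. Point: centre of the knob, half-way up, 16 mm below its top; 117 mm above the bench when level.
- pan_left: left steel pan (balance +y), floor 138 (x) by 56 (y) mm inside a 4 mm rim; origin at the centre of the floor. In each pan lies a loose grey block 126 (x) x 48 x 38 mm high with three round wells in a row along x, 38 mm apart, the middle one at its centre, 28.5 mm wide, 28 mm deep, floor 10 mm up.
- pan_right: right steel pan (balance -y), with an identical block. A block lies anywhere in its pan's play, up to 4 mm off centre in x and 3 mm in y; that is not measured. A seated bottle's centre is 45 mm above the pan floor; it stands 42 mm out of the block. The emptier pan is up and floats: while one bottle is in the air it gives way under a press of 0.2 to 0.9 N until its lower stop.
- vial1_mid (a point): sample bottle: cylinder 27 mm across, 70 mm tall, amber glass with a white cap on the upper 18 mm, foot chamfered 1 mm, 55 to 65 g (unknown); point at its centre, half-way up, z along the bottle. Starts in the -x end well of the fuller block, which may be in either pan.
- vial2_mid (a point): sample bottle: cylinder 27 mm across, 70 mm tall, amber glass with a white cap on the upper 18 mm, foot chamfered 1 mm, 55 to 65 g (unknown); point at its centre, half-way up, z along the bottle. Starts in the +x end well of the fuller block, which may be in either pan.
- dish: flat round clear-grey dish, 90 mm across, 14 mm high, just beyond the balance; bystander. Origin at underside centre.
- tray: narrow grey box 110 by 30 by 18 mm lying on the robot's side of the balance, its length along the beam; bystander. Origin at underside centre.
- notebook: blue notebook 100 by 150 by 12 mm, far left; bystander.
- seedling: potted seedling, black pot 70 mm across, 75 mm high, far left corner; bystander.
- wash: white bottle 60 mm across, 150 mm tall, far right; bystander.
- beaker: clear plastic cup 72 mm across, 85 mm high, far right corner; bystander.
Mind the look-alikes: they are no part of the job. What is shaped like the part that bears vial1_mid but green or red is not meant.

How it is judged (in metres and radians):
On the way:
1. one bottle is seated at the bottom of a well in each pan's block (((z of vial1_mid in the frame of pan_left between 0.04 and 0.049 m and x of vial1_mid in the frame of pan_left between -0.05 and 0.05 m and y of vial1_mid in the frame of pan_left between -0.012 and 0.012 m and z of vial2_mid in the frame of pan_right between 0.04 and 0.049 m and x of vial2_mid in the frame of pan_right between -0.05 and 0.05 m and y of vial2_mid in the frame of pan_right between -0.012 and 0.012 m) or (z of vial1_mid in the frame of pan_right between 0.04 and 0.049 m and x of vial1_mid in the frame of pan_right between -0.05 and 0.05 m and y of vial1_mid in the frame of pan_right between -0.012 and 0.012 m and z of vial2_mid in the frame of pan_left between 0.04 and 0.049 m and x of vial2_mid in the frame of pan_left between -0.05 and 0.05 m and y of vial2_mid in the frame of pan_left between -0.012 and 0.012 m))), for 0.2 s.
At the end, for the whole second after the job is handed in: One bottle is seated upright in a well over each pan (its centre 40 to 49 mm above the pan floor), and the beam is at rest within 0.02 rad of level (each pan within about 2.9 mm of its level height) (((z of vial1_mid in the frame of pan_left between 0.04 and 0.049 m and x of vial1_mid in the frame of pan_left between -0.05 and 0.05 m and y of vial1_mid in the frame of pan_left between -0.012 and 0.012 m and z of vial2_mid in the frame of pan_right between 0.04 and 0.049 m and x of vial2_mid in the frame of pan_right between -0.05 and 0.05 m and y of vial2_mid in the frame of pan_right between -0.012 and 0.012 m) or (z of vial1_mid in the frame of pan_right between 0.04 and 0.049 m and x of vial1_mid in the frame of pan_right between -0.05 and 0.05 m and y of vial1_mid in the frame of pan_right between -0.012 and 0.012 m and z of vial2_mid in the frame of pan_left between 0.04 and 0.049 m and x of vial2_mid in the frame of pan_left between -0.05 and 0.05 m and y of vial2_mid in the frame of pan_left between -0.012 and 0.012 m)) and value of joint beam between -0.02 and 0.02 rad and velocity of joint beam between -0.03 and 0.03 rad/s); the robot touches nothing.
It fails at once if something presses or thumps on a pan with more than 15 N (contact force between any of pan_left, pan_right and anything else above 15 N).
It fails at once if a bottle is tipped by more than 35 degrees (angle between any of vial1_mid, vial2_mid's own z axis and vertical above 0.61 rad).
It fails at once if a bystander is moved by more than 30 mm (distance of any of dish, notebook, tray, seedling, wash, beaker from where it was at the start of the episode above 0.03 m).
It also fails if it takes over 72 s, if anything falls off the work surface, if the arm or the gripper's body presses on something with over 40 N, if the wrist force passes 120 N, or if a joint passes its speed limit or range.

### The arm

A 6-joint arm with a two-finger parallel gripper is mounted at the origin on the work surface. World frame = base frame: x ahead of the robot, y to its left, z up, the work surface at z = 0. Lengths are in mm, angles in rad, forces in N, time in s.
With the tool pointing down it reaches from about 325 to 850 mm from the base axis. Payload 15.5 kg.
Tool frame: the origin (TCP) lies midway between the tips of the shut fingers; the grasp point (between the pads) lies manip.pinch_z behind it (manip.pinch_z is the distance from the TCP to the grasp point, in mm); x points along the fingers, y is the direction in which the jaws open and shut, and the axes are right-handed (so a half turn about x gives the same grasp; the last joint's range is limited). The gripper opens to 91 mm and grips with 3 to 60 N. Pads are 32 mm wide; open, the fingers measure 118 mm over their backs; the gripper's body (76 mm by 178 mm) begins 60 mm behind the grasp point.
Start: joints at [1.196, 0.494, 1.345, -0, 1.302, -0.096], TCP at [172.597, 600.697, 213.915] pointing down, gripper open.
Joint ranges: [-2.91, 2.91], [-0.82, 2.16], [0.22, 2.67], [-1.22, 4.37], [0.12, 2.79], [-3.08, 3.08]. Speed limits (rad/s): [1.89, 1.89, 2.57, 3.01, 3.01, 3.01].

### API

Orientations are given as [roll, pitch, yaw] about the fixed x, y, z axes, in that order (R = Rz(yaw) Ry(pitch) Rx(roll)).
In Python, from cell import manip, imaging, order gives the robot as it stands.
- The arm moves only by the tool play_rows, never from a script. Its argument "commands" is a list of rows, each a list of 3 entries, a list of its own where there are three numbers: the shift along the tool's x, y, z in m, then the turn, a rotation vector about the tool's x, y, z in rad, then the closure, from -1 (fully open) to 1 (shut). A call has 1 to 8 rows; each row shifts and turns the commanded pose from where the row before left it, along the tool's axes as they then stand; what a row does not reach is not made up. A row lasts 1/12 s, in which the tool goes at most 41.7 mm and 7.16 degrees, less where a joint would pass 70% of its speed; a pose out of reach is approached as far as the arm can. A call with a gripper value outside its range is refused whole. The fingers move at their own pace and stop on an object; the grip force is fixed at half the most. Time passes only in rows, so rows that do not move let the fingers close. It gives the time, the measured TCP pose, the force and the opening at its end, in the units of the state.
- manip.sense(): the state, without advancing time (a new reading comes with each control period).
- imaging.get_image(name): name is "side" or "top"; returns a dict with "image" (400x640x3 uint8, blue, green, red), "z_map" (400x640 float32, mm along the optical axis (not along the pixel's ray), 0 where there is no reading), "fx", "fy", "cx", "cy" (pixels), "T" (4x4, takes a point from camera to world coordinates). Camera axes: x right, y down, z forward; pixel columns grow to the right and rows downward; lengths in mm; the calibration is good to about 2 mm. A picture is of the moment at which its call begins.
- order.sign_off(): hands the job in, once; it reports no verdict.
The state is a dict: "clock": time; "qpos": joint angles; "qvel": joint speeds; "joint_torque": joint torques, N m; "ee_pos": TCP position; "eef_rot": TCP orientation; "wrist_force": force on the tool from outside, world axes, zero at the start; "moment": the same for the moment, N m; "finger_gap": opening from 0.0 (shut) to 1.0 (fully open).
Only numpy, scipy, OpenCV 4.12 (cv2) and the standard library are available. Lean on these libraries where they do the work, as an engineer would, in place of code of your own. Each camera call takes 0.05 s, during which the arm holds its last target.

## Working session

There is one attempt and no reset: what is moved stays moved. The work goes in short steps, Python scripts to look and compute and a tool call to move; the robot and the scene stay as the last step left them, time stands still between calls to the robot, and variables do not carry over. Pictures are saved under pics/ and viewed, and the job is handed in when it is done.

Besides the shell and the picture viewer there is one more tool, called after "Emit:" by a JSON object that holds its "op" and its "data". play_rows: Moves the arm, as the interface text tells. Its arguments: {"type":"object","properties":{"commands":{"type":"array","items":{"type":"array"}}},"required":["commands"]}

```bash
ls -la; mkdir -p pics; python3 - <<'E'
from cell import manip, imaging, order
import cv2,numpy as np
s=manip.sense(); print(s); print(manip.pinch_z, [a for a in dir(manip) if a[0]!='_'])
for n in("side","top"):
    d=imaging.get_image(n); cv2.imwrite(f"pics/{n}0.png",d["image"]); np.savez(f"{n}0.npz",**d)
    print(n,d["fx"],d["fy"],d["cx"],d["cy"]); print(np.round(d["T"],3))
E
```

```text
total 12
drwxr-xr-x  3 agent agent 4096 Dec  7 15:18 .
drwxr-xr-x 23 root  root  4096 Dec  7 15:18 ..
drwxr-xr-x  2 agent agent 4096 Dec  7 15:18 pics
{'clock': 0.0, 'qpos': array([ 1.19548575e+00,  4.94200788e-01,  1.34616156e+00, -2.59776790e-05,
        1.30249764e+00, -9.55284940e-02]), 'qvel': array([ 0.00126137, -0.00045623,  0.00058854,  0.00017551, -0.00051835,
        0.000713  ]), 'joint_torque': array([-3.43781794e-03, -8.78804183e+01, -3.81846035e+01,  7.06794625e-02,
        5.31848904e-02, -1.15057828e-04]), 'ee_pos': array([172.46702983, 600.31787176, 213.31701436]), 'eef_rot': array([-1.64656975,  1.56952874, -1.92634494]), 'wrist_force': array([0.33210988, 0.21813333, 0.29173692]), 'moment': array([0.03366546, 0.0685706 , 0.00233528]), 'finger_gap': 0.9999579642343255}
18.8 ['PlanningError', 'pinch_z', 'sense']
side 393.60829227622617 393.60829227622617 324.8507624605585 202.53797245131486
[[-7.26000e-01 -3.82000e-01  5.72000e-01 -8.48760e+01]
 [-6.87000e-01  3.81000e-01 -6.19000e-01  6.84769e+02]
 [ 1.80000e-02 -8.42000e-01 -5.39000e-01  6.85619e+02]
 [ 0.00000e+00  0.00000e+00  0.00000e+00  1.00000e+00]]
top 403.53380684555026 403.53380684555026 320.39545685082095 191.76618816637995
[[-7.000000e-03 -9.850000e-01  1.710000e-01  3.125550e+02]
 [-1.000000e+00  1.100000e-02  2.500000e-02 -1.617700e+01]
 [-2.600000e-02 -1.700000e-01 -9.850000e-01  1.401634e+03]
 [ 0.000000e+00  0.000000e+00  0.000000e+00  1.000000e+00]]
```

View pics/side0.png

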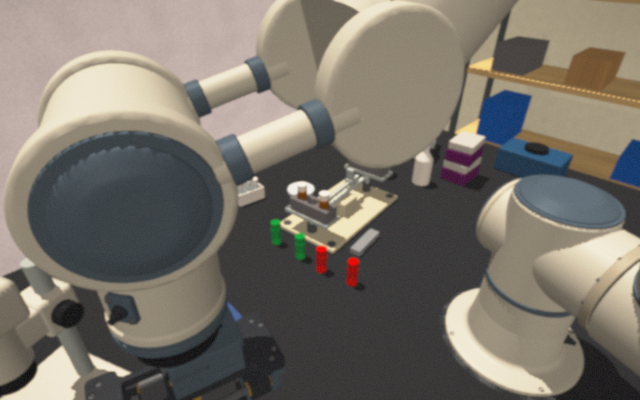

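View pics/top0.png

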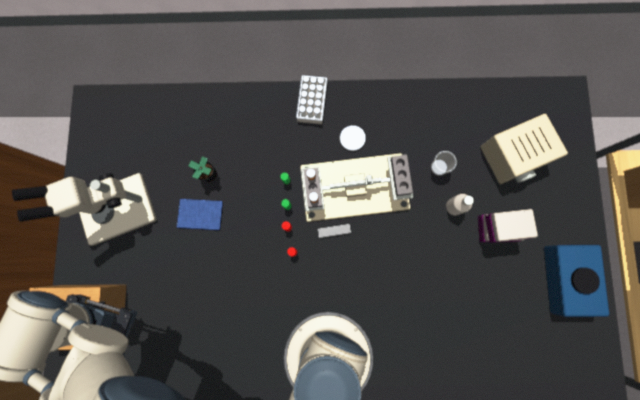

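```bash
cat > h.py <<'E'
import numpy as np,cv2
def load(n): return dict(np.load(n))
def pt(d,u,v,z=None):
    """pixel -> world; on plane z (mm) or using depth"""
    r=np.array([(u-d['cx'])/d['fx'],(v-d['cy'])/d['fy'],1.0]); T=d['T']
    if z is None:
        p=r*d['z_map'][int(round(v)),int(round(u))]; return T[:3,:3]@p+T[:3,3]
    w=T[:3,:3]@r; k=(z-T[2,3])/w[2]; return T[:3,3]+k*w
def proj(d,p):
    T=d['T']; c=T[:3,:3].T@(np.asarray(p,float)-T[:3,3]); return d['fx']*c[0]/c[2]+d['cx'],d['fy']*c[1]/c[2]+d['cy']
def cloud(d):
    v,u=np.mgrid[0:400,0:640]; z=d['z_map']
    P=np.stack([(u-d['cx'])/d['fx']*z,(v-d['cy'])/d['fy']*z,z],-1)
    return P@d['T'][:3,:3].T+d['T'][:3,3]
E
python3 - <<'E'
from h import *
t=load('top0.npz');s=load('side0.npz')
c=t['image'][140:250,265:450]; cv2.imwrite('pics/t0z.png',cv2.resize(c,None,fx=4.3,fy=4.3,interpolation=cv2.INTER_CUBIC))
c=s['image'][150:260,250:410]; cv2.imwrite('pics/s0z.png',cv2.resize(c,None,fx=5,fy=5,interpolation=cv2.INTER_CUBIC))
print((t['z_map']>0).mean(),(s['z_map']>0).mean())
C=cloud(t)
for (u,v) in [(230,250),(350,260),(330,175),(311,173),(314,198),(403,175),(312,185),(358,181)]: print(u,v,np.round(C[v,u],1))
E
```

```text
0.9959140625 0.99601953125
230 250 [354.1 332.3   4.8]
350 260 [317.3 -80.2   4.4]
330 175 [611.6 -15.3  16.7]
311 173 [589.5  44.8 152.7]
314 198 [509.1  35.6 152.9]
403 175 [ 590.2 -254.3  102.3]
312 185 [563.8  44.9  84.2]
358 181 [ 573.6 -107.4   93.7]
```

View pics/t0z.png

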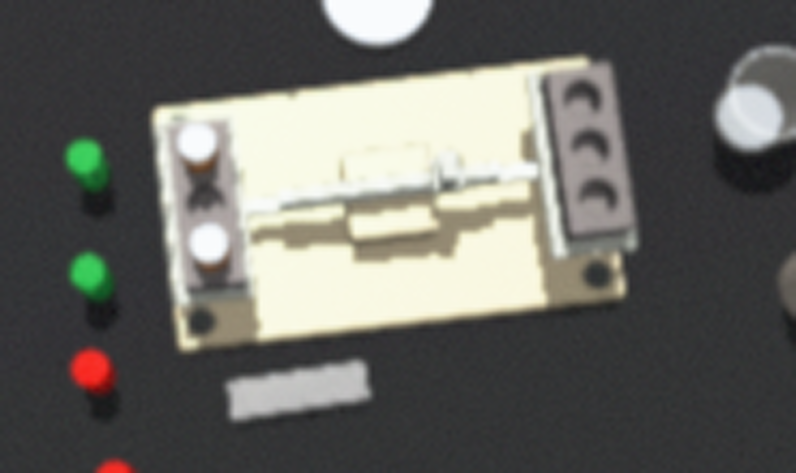

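View pics/s0z.png

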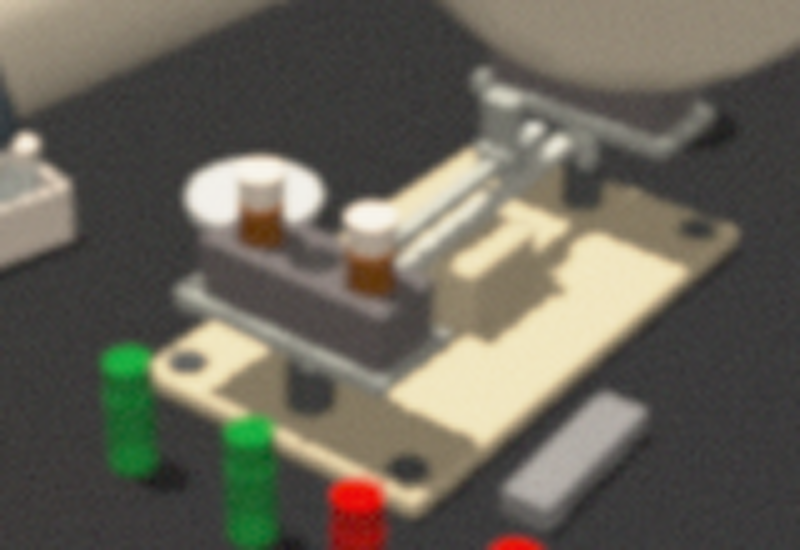

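```bash
cat > m.py <<'E'
from h import *
t=load('top0.npz');s=load('side0.npz')
im=t['image'];hsv=cv2.cvtColor(im,cv2.COLOR_BGR2HSV)
from scipy.spatial.transform import Rotation as R
print(np.round(R.from_euler('xyz',[-1.64656975,1.56952874,-1.92634494]).as_matrix(),3))
C=cloud(t)
# base: cream pixels
m=cv2.inRange(hsv,(18,15,120),(40,90,255)); m[:,:295]=0;m[:,415:]=0;m[:145]=0;m[225:]=0
k=cv2.connectedComponentsWithStats(m)
print(k[2][k[2][:,4]>50])
z=C[...,2]
sel=(abs(z-16)<8)&(m>0); print('base z',np.median(z[sel]))
v,u=np.nonzero(sel); P=np.array([pt(t,a,b,14)[:2] for a,b in zip(u,v)]).astype(np.float32)
r=cv2.minAreaRect(P);print('base rect',r,cv2.boxPoints(r))
# caps
for n,d,(x0,x1,y0,y1) in (('top',t,(300,325,160,210)),('side',s,(285,345,170,215))):
    h=cv2.cvtColor(d['image'],cv2.COLOR_BGR2HSV)
    m=np.zeros((400,640),np.uint8); m[y0:y1,x0:x1]=cv2.inRange(h,(0,0,175),(180,45,255))[y0:y1,x0:x1]
    k=cv2.connectedComponentsWithStats(m)
    for st,c in zip(k[2][1:],k[3][1:]):
        if st[4]>15: print(n,st,c,np.round(pt(d,*c,153.3),1))
for nm,(x0,x1,y0,y1) in {'L':(296,325,160,220),'R':(385,418,148,205)}.items():
    for lo,hi in ((70,88),(88,98),(105,116),(116,124),(124,135),(145,160)):
        q=z[y0:y1,x0:x1]; 
        print(nm,lo,hi,((q>lo)&(q<hi)).sum(), np.median(q[(q>lo)&(q<hi)]) if ((q>lo)&(q<hi)).any() else '')
E
python3 m.py
```

```text
[[-0.     0.276  0.961]
 [-0.001  0.961 -0.276]
 [-1.    -0.001 -0.   ]]
[[     0      0    640    400 251800]
 [   300    153    103     33   1708]
 [   305    181    106     41   2469]]
base z 15.710909077767838
base rect ((571.6693115234375, -99.91313171386719), (202.27317810058594, 358.6501770019531), 6.19270658493042) [[ 451.7786    67.45565]
 [ 490.4672  -289.10168]
 [ 691.56006 -267.28192]
 [ 652.87146   89.27542]]
top [301 163  24  47 669] [313.64275037 182.11061286] [559.8  36.5 153.3]
side [287 181  27  14 242] [299.92561983 187.24793388] [578.5  65.8 153.3]
side [319 183  26  15 139] [330.41726619 191.61151079] [505.8  24.7 153.3]
side [330 190  15  13  58] [336.9137931  196.20689655] [478.4  29.7 153.3]
L 70 88 259 77.99017302817902
L 88 98 15 90.63697475260392
L 105 116 319 112.58065317099249
L 116 124 50 116.91676482668493
L 124 135 14 130.47572322414976
L 145 160 113 154.7408450217465
R 70 88 29 78.78407121685291
R 88 98 175 92.99973650648212
R 105 116 80 107.88880415054109
R 116 124 38 119.80980135729726
R 124 135 418 130.03940507255493
R 145 160 0
```

```bash
cat > m2.py <<'E'
from h import *
import sys
def rect(P):
    P=np.array(P,np.float32); r=cv2.minAreaRect(P); return np.round(r[0],1),np.round(r[1],1),round(r[2],2)
def run(fn):
    t=load(fn); C=cloud(t); Z=C[...,2]
    by=lambda sel,z:[pt(t,a,b,z)[:2] for b,a in zip(*np.nonzero(sel))]
    roi=np.zeros((400,640),bool); roi[150:225,293:420]=1
    k=cv2.connectedComponentsWithStats(((Z>143)&(Z<175)&roi).astype(np.uint8))
    for i in range(1,k[0]):
        if k[2][i,4]>15:
            sel=k[1]==i; print('cap',k[2][i],np.round(np.median(Z[sel]),1),'mean',np.round(np.mean(by(sel,np.median(Z[sel])-1.5),0),1),rect(by(sel,np.median(Z[sel])-1.5)))
    for nm,x0,x1 in (('L',293,330),('R',380,420)):
        r2=roi.copy(); r2[:,:x0]=0;r2[:,x1:]=0
        q=Z[r2&(Z>108)&(Z<140)]; h=np.histogram(q,bins=np.arange(108,141,2)); zz=h[1][h[0].argmax()]+1
        sel=r2&(abs(Z-zz)<4); zz=np.median(Z[sel]); sel=r2&(abs(Z-zz)<4)
        sel=cv2.morphologyEx(sel.astype(np.uint8),cv2.MORPH_OPEN,np.ones((2,2)))
        P=by(sel>0,zz-1.5); print(nm,'block top z',zz,len(P),rect(P),'mean',np.mean(P,0))
    r2=roi.copy(); r2[:,:330]=0;r2[:,385:]=0
    sel=r2&(Z>105); P=C[sel]; print('knob',len(P),np.round(P.mean(0),1),np.round(P.max(0),1),np.round(np.mean(by(sel,131),0),1))
if __name__=='__main__': run(sys.argv[1])
E
python3 m2.py top0.npz
```

```text
cap [307 169   8   9  57] 155.2 mean [590.3  46.3] (array([589.3,  46.3]), array([22.2, 26. ]), 89.77)
cap [309 192   9   9  58] 154.6 mean [515.1  37.5] (array([515.5,  37.1]), array([24.7, 24.5]), 44.87)
L block top z 113.04236031979485 284 (array([550.3,  39.1]), array([126.2,  47.5]), 6.2) mean [547.06979266  38.33964096]
R block top z 129.74484474440385 337 (array([ 585.4, -248.8]), array([127.,  49.]), 6.06) mean [ 584.93920303 -248.37880574]
knob 64 [ 499.4 -105.2  487. ] [ 587.1  -16.2 1401.6] [ 570.8 -127.3]
```

```bash
sed -i 's/np.ones((2,2))/np.ones((3,3))/' m2.py; sed -i 's/P=C\[sel\]; print/P=C[sel]; sel=sel\&(Z<150); P=C[sel]; print/' m2.py; python3 m2.py top0.npz
python3 - <<'E'
from h import *
t=load('top0.npz');Z=cloud(t)[...,2]
print(np.round(Z[176:190,362:378]).astype(int))
print(t['image'][176:190,362:378].mean(-1).astype(int))
print(np.round(Z[153:200,385:418:1][::2,::2]).astype(int))
E
```

```text
cap [307 169   8   9  57] 155.2 mean [590.3  46.3] (array([589.3,  46.3]), array([22.2, 26. ]), 89.77)
cap [309 192   9   9  58] 154.6 mean [515.1  37.5] (array([515.5,  37.1]), array([24.7, 24.5]), 44.87)
L block top z 113.04236031979485 223 (array([552.5,  42.7]), array([124.3,  47.3]), 5.65) mean [551.2632352   41.30446774]
R block top z 129.74484474440385 273 (array([ 588. , -245.1]), array([125.7,  47.6]), 6.08) mean [ 584.91706916 -243.63297641]
knob 46 [ 572.5 -140.   129.1] [ 587.1 -132.3  142.7] [ 572.2 -139.8]
[[ 58  61  58  16  15 136 142 137 140 107  10  15  14  15  11  19]
 [ 60  61  60  99 104 136 135 142 133 137  16  17  11  14  11  18]
 [ 60  61  62 102 109 133 138 132 137 137 102  94  99 101  96 101]
 [ 54  59  63 103 104 136 134 138 137 143 108  96 103 104 100  98]
 [ 95 102  97 104 105 132 138 135 137 136 102  99  99 102  97 101]
 [ 97  99  92  96 104 124 134 134 134 137 104  93  98  91  91  76]
 [ 96  96  94  99 105 112 127 125 114 115 106  71  72  75  75  72]
 [ 73  71  73  73 107 108 105 103 106 104 104  73  63  17  14  16]
 [ 67  66  68  69 103 100  99  96  94 
[... 2764 characters left out ...]
9   92  114  127  130  101  102  102  115  134  132
     4   -3    4]
 [  13   17   18   14   93  104  130  132  103  104  104  110  133  134
     5    4   -1]
 [  14   18   12   17   90  100  128  132  129  104  102  131  131  128
     0    4    5]
 [  13   15   17   15   99   97  129  129  127  134  132  133  130  132
     4   -2    5]
 [  16   16   22   17   96  100  127  128  129  135  127  117  116  111
     1    1    4]
 [  16   15   18   18   98   93   99   97   95   95   98   95   94   89
     1    4   -3]
 [  15   18   18   16   92   93   97   91   88  100   94   97   93   92
     0    6    2]
 [  16   16   19   21   91   90   19   24   18   16   16   14    2    0
     6   -1    5]]
```

Emit:
{"op": "play_rows", "data": {"commands": [[[0,0,0],[-0.0969,0,0],-1],[[0,0,0],[-0.0969,0,0],-1],[[0,0,0],[-0.0969,0,0],-1],[[0,0,0],[-0.0969,0,0],-1],[[0,-0.03,0.014],[0,0,0],-0.5],[[0,-0.03,0.014],[0,0,0],-0.2],[[0,-0.03,0.014],[0,0,0],-0.2],[[0,-0.03,0.014],[0,0,0],-0.2]]}}

```text
clock: 0.77
ee_pos: [241.4, 486.0, 213.6]
eef_rot: [-2.133, 1.57, -2.025]
wrist_force: [0.4, 0.1, -0.1]
finger_gap: 0.738
```

Emit:
{"op": "play_rows", "data": {"commands": [[[0,-0.03,0.014],[0,0,0],-0.2],[[0,-0.03,0.014],[0,0,0],-0.2],[[0,-0.03,0.014],[0,0,0],-0.2],[[0,-0.03,0.014],[0,0,0],-0.2],[[0,-0.03,0.014],[0,0,0],-0.2],[[0,-0.03,0.014],[0,0,0],-0.2],[[0,-0.03,0.014],[0,0,0],-0.2],[[0,-0.03,0.014],[0,0,0],-0.2]]}}

```text
clock: 1.43
ee_pos: [378.8, 259.3, 213.9]
eef_rot: [-2.718, 1.571, -2.611]
wrist_force: [-0.3, -0.5, 0.2]
finger_gap: 0.602
```

Emit:
{"op": "play_rows", "data": {"commands": [[[0,-0.03,0.014],[0,0,0],-0.2],[[0,-0.03,0.014],[0,0,0],-0.2],[[0,-0.03,0.014],[0,0,0],-0.2],[[0,-0.03,0.014],[0,0,0],-0.2],[[0,0,0],[0,0,0],-0.2],[[0,0,0],[0,0,0],-0.2]]}}

```text
clock: 1.93
ee_pos: [447.5, 146.3, 213.7]
eef_rot: [-3.019, 1.57, -2.914]
wrist_force: [-0.2, 0.9, 0.4]
finger_gap: 0.597
```

Emit:
{"op": "play_rows", "data": {"commands": [[[0,-0.0289,0.0139],[0,0,0],-0.2],[[0,-0.0289,0.0139],[0,0,0],-0.2],[[0,-0.0289,0.0139],[0,0,0],-0.2],[[0,-0.0288,0.0138],[0,0,0],-0.2],[[0.01,0,0],[0,0,0],-0.2],[[0.01,0,0],[0,0,0],-0.2],[[0.01,0,0],[0,0,0],-0.2],[[0,0,0],[0,0,0],-0.2]]}}

```text
clock: 2.6
ee_pos: [512.6, 40.0, 181.7]
eef_rot: [2.939, 1.567, 3.048]
wrist_force: [-1.3, 0.1, 0.4]
finger_gap: 0.604
```

```bash
cat > snap.py <<'E'
import sys
from cell import manip, imaging
from h import *
n,k=sys.argv[1],sys.argv[2]; x0,x1,y0,y1=map(int,sys.argv[3:7])
d=imaging.get_image(n); np.savez(f'{n}{k}.npz',**d)
c=d['image'][y0:y1,x0:x1]; f=min(800/(x1-x0),600/(y1-y0)); cv2.imwrite(f'pics/{n}{k}.png',cv2.resize(c,None,fx=f,fy=f,interpolation=cv2.INTER_CUBIC)); print(f)
s=manip.sense(); print(s['clock'],np.round(s['ee_pos'],1),np.round(s['wrist_force'],1),np.round(s['finger_gap'],3))
E
python3 snap.py side 1 200 440 120 300; python3 snap.py top 1 260 440 130 250
```

```text
3.3333333333333335
2.65 [513.1  39.9 182.7] [-0.5  0.   0. ] 0.6
4.444444444444445
2.7 [513.7  39.8 183.5] [ 0.6  0.  -1.1] 0.599
```

View pics/side1.png

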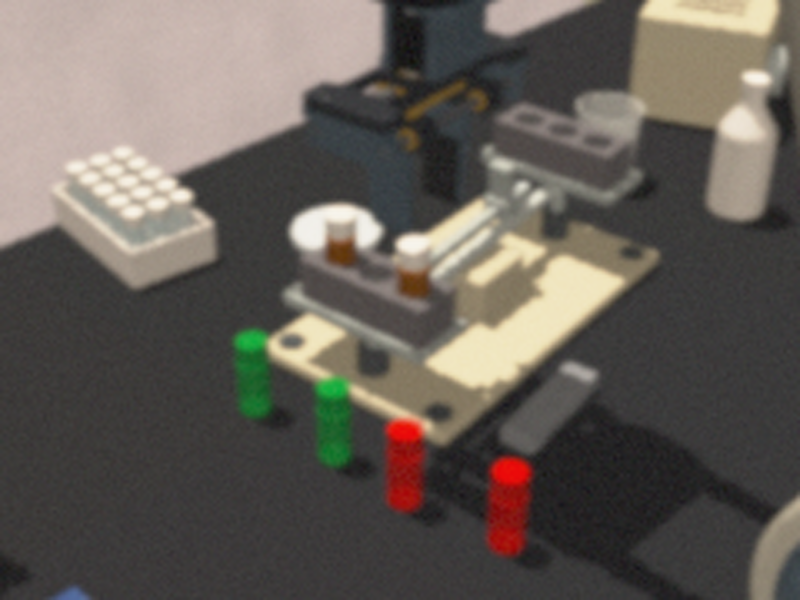

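View pics/top1.png

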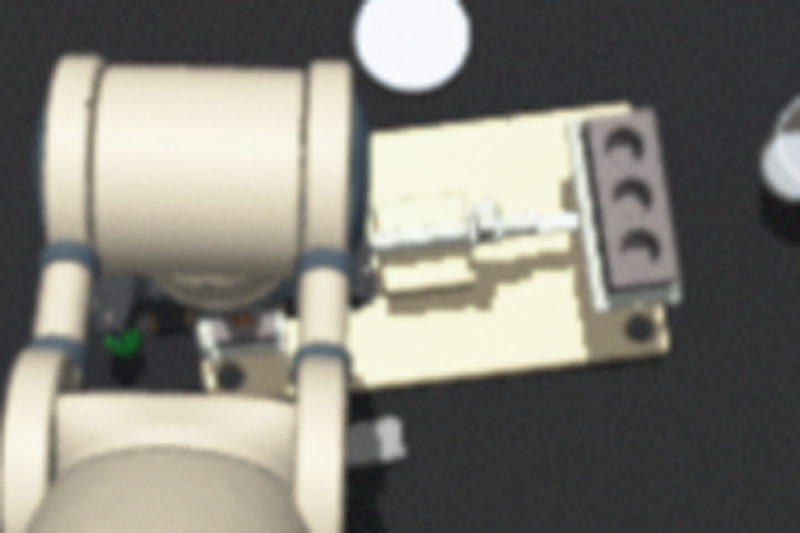

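```bash
python3 - <<'E'
from h import *
d=load('side1.npz')
for p in [(515.1,37.5,153.3),(590.3,46.3,153.3),(588,-245.1,128.7),(550.2,-249.2,128.7),(625.8,-241,128.7)]:
    u,v=proj(d,p); print(p,round(u,1),round(v,1),'crop',round((u-200)*3.33),round((v-120)*3.33))
h=cv2.cvtColor(d['image'],cv2.COLOR_BGR2HSV); m=cv2.inRange(h,(0,0,170),(180,50,255))
for x0,x1,y0,y1 in ((294,309,178,202),(316,332,186,208)):
    q=m[y0:y1,x0:x1]; v,u=np.nonzero(q); print('cap', u.min()+x0,u.max()+x0,v.min()+y0,v.max()+y0,u.mean()+x0,v.mean()+y0)
c=d['image'][140:185,335:400]; cv2.imwrite('pics/rb.png',cv2.resize(c,None,fx=12,fy=12,interpolation=cv2.INTER_CUBIC))
print(proj(d,(513.7,39.8,183.5)))
E
```

```text
(515.1, 37.5, 153.3) 324.5 192.1 crop 415 240
(590.3, 46.3, 153.3) 302.1 183.1 crop 340 210
(588, -245.1, 128.7) 368.5 158.1 crop 561 127
(550.2, -249.2, 128.7) 378.8 161.5 crop 595 138
(625.8, -241, 128.7) 358.5 154.8 crop 528 116
cap 294 308 181 194 300.59859154929575 186.41549295774647
cap 319 331 190 202 325.29787234042556 194.1595744680851
(np.float64(324.47080165920755), np.float64(182.55582239332648))
```

View pics/rb.png

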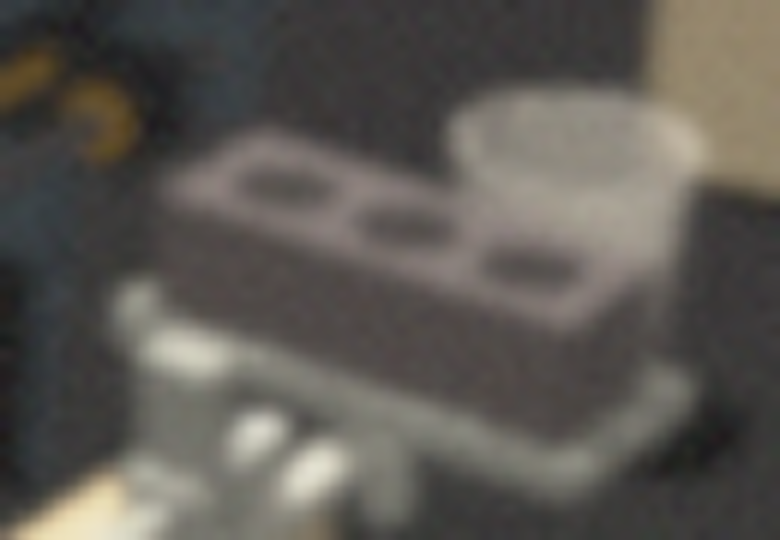

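Emit:
{"op": "play_rows", "data": {"commands": [[[0,-0.0024,0.0011],[0,0,0],-0.2],[[0.01,0,0],[0,0,0],-0.2],[[0.01,0,0],[0,0,0],-0.2],[[0.01,0,0],[0,0,0],-0.2],[[0.01,0,0],[0,0,0],-0.2],[[0.01,0,0],[0,0,0],-0.2],[[0.01,0,0],[0,0,0],-0.2],[[0.005,0,0],[0,0,0],-0.2]]}}

```text
clock: 3.37
ee_pos: [515.3, 36.4, 117.2]
eef_rot: [3.017, 1.569, 3.124]
wrist_force: [-0.5, 0.1, 0.0]
finger_gap: 0.598
```

Emit:
{"op": "play_rows", "data": {"commands": [[[0,0,0],[0,0,0],0.0],[[0,0,0],[0,0,0],0.1],[[0,0,0],[0,0,0],0.15],[[0,0,0],[0,0,0],0.2],[[0,0,0],[0,0,0],0.25],[[0,0,0],[0,0,0],0.3]]}}

```text
clock: 3.87
ee_pos: [516.1, 36.5, 119.3]
eef_rot: [-0.118, 1.57, -0.011]
wrist_force: [-0.3, 0.5, 0.0]
finger_gap: 0.352
```

Emit:
{"op": "play_rows", "data": {"commands": [[[0,0,0],[0,0,0],0.36],[[0,0,0],[0,0,0],0.4],[[0,0,0],[0,0,0],0.44],[[0,0,0],[0,0,0],0.5],[[0,0,0],[0,0,0],0.6],[[0,0,0],[0,0,0],0.6]]}}

```text
clock: 4.37
ee_pos: [515.9, 36.6, 118.9]
eef_rot: [1.554, 1.571, 1.662]
wrist_force: [-0.2, 3.2, 0.7]
finger_gap: 0.282
```

```bash
python3 snap.py side 2 280 400 130 220;python3 -c "
from cell import manip;s=manip.sense();print(s['ee_pos'],s['wrist_force'],s['moment'],s['finger_gap'])"
```

```text
6.666666666666667
4.4167 [515.9  36.5 118.9] [0.6 1.8 0.7] 0.284
[515.91109336  36.54278834 118.88683633] [0.58607925 1.84504111 0.67500848] [ 0.6379347  -0.01994746  0.02918495] 0.2839599401426634
```

View pics/side2.png

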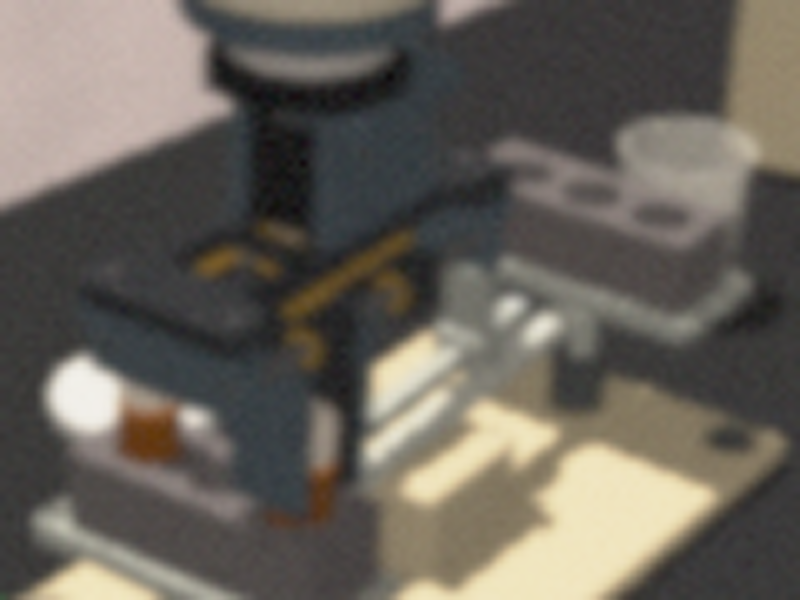

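Emit:
{"op": "play_rows", "data": {"commands": [[[-0.003,0,0],[0,0,0],0.7],[[-0.005,0,0],[0,0,0],0.7],[[-0.007,0,0],[0,0,0],0.7],[[-0.01,0,0],[0,0,0],0.7],[[-0.01,0,0],[0,0,0],0.7],[[-0.01,0,0],[0,0,0],0.7],[[-0.015,0,0],[0,0,0],0.7],[[-0.015,0,0],[0,0,0],0.7]]}}

```text
clock: 5.08
ee_pos: [515.9, 36.3, 195.4]
eef_rot: [-0.872, 1.57, -0.764]
wrist_force: [0.5, -0.7, -0.5]
finger_gap: 0.286
```

```bash
python3 snap.py side 3 280 400 110 200; python3 -c "
from cell import manip;s=manip.sense();print(s['ee_pos'],s['wrist_force'],s['moment'],s['finger_gap'])"
```

```text
6.666666666666667
5.1333 [517.3  36.2 198.2] [ 2.1 -0.6  4. ] 0.281
[517.25725604  36.23723314 198.17012996] [ 2.11049277 -0.55042318  4.04800564] [-0.0516898  -0.03064545  0.01190858] 0.2806442383761062
```

View pics/side3.png

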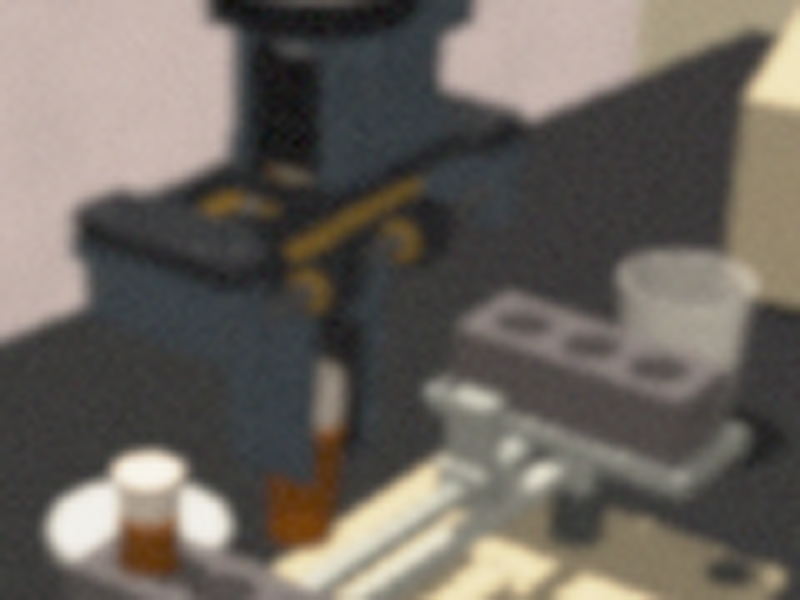

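Emit:
{"op": "play_rows", "data": {"commands": [[[0,-0.012,0.002],[0,0,0],0.7],[[0,-0.024,0.0035],[0,0,0],0.7],[[0,-0.036,0.005],[0,0,0],0.7],[[0,-0.036,0.005],[0,0,0],0.7],[[0,-0.036,0.005],[0,0,0],0.7],[[0,-0.036,0.005],[0,0,0],0.7],[[0,-0.036,0.005],[0,0,0],0.7],[[0,-0.03,0.005],[0,0,0],0.7]]}}

```text
clock: 5.8
ee_pos: [577.5, -207.7, 193.6]
eef_rot: [-2.218, 1.57, -2.111]
wrist_force: [0.4, 0.0, 0.0]
finger_gap: 0.283
```

Emit:
{"op": "play_rows", "data": {"commands": [[[0,-0.024,0.0035],[0,0,0],0.7],[[0,-0.014,0.002],[0,0,0],0.7],[[0,-0.004,0.001],[0,0,0],0.7],[[0,0,0],[0,0,0],0.7],[[0,0,0],[0,0,0],0.7],[[0,0,0],[0,0,0],0.7]]}}

```text
clock: 6.3
ee_pos: [588.4, -244.0, 193.9]
eef_rot: [2.24, 1.57, 2.349]
wrist_force: [-0.0, 0.1, -0.5]
finger_gap: 0.282
```

```bash
python3 snap.py side 4 310 430 90 180; python3 -c "
from cell import manip;s=manip.sense();print(s['ee_pos'],s['wrist_force'],s['moment'],s['finger_gap'],s['qpos'])"
```

```text
6.666666666666667
6.35 [ 588.4 -244.1  194. ] [-0.5 -0.3  0.4] 0.286
[ 588.44939857 -244.05735974  194.02492318] [-0.4772034  -0.31795759  0.35541153] [-0.00103575  0.02186125  0.00697083] 0.28645760013879185 [-4.86932850e-01  5.29082200e-01  1.33835116e+00  1.61949947e-04
  1.27451123e+00 -2.16675120e+00]
```

View pics/side4.png

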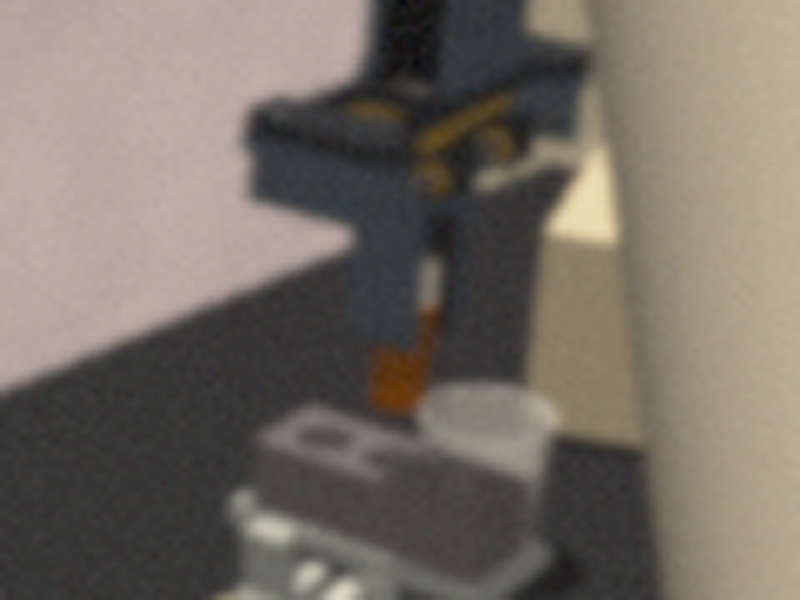

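Emit:
{"op": "play_rows", "data": {"commands": [[[0.008,-0.0014,0],[0,0,0],0.7],[[0.008,0,0],[0,0,0],0.7],[[0.006,0,0],[0,0,0],0.7],[[0.002,0,0],[0,0,0],0.7],[[0,0,0],[0,0,0],0.7],[[0,0,0],[0,0,0],0.7]]}}

```text
clock: 6.85
ee_pos: [588.7, -246.7, 169.7]
eef_rot: [2.669, 1.57, 2.777]
wrist_force: [0.8, 0.0, -0.7]
finger_gap: 0.284
```

```bash
python3 snap.py side 5 340 400 130 175; python3 -c "
from cell import manip;s=manip.sense();print(s['ee_pos'],s['wrist_force'],s['moment'])
from h import *
d=load('side5.npz')
e=s['ee_pos']
for z in (128.7,): print(proj(d,(588,-245.1,z)))
print('foot',proj(d,e-np.array([0.8,0,35.6])))"
```

```text
13.333333333333334
6.9 [ 588.9 -246.8  170. ] [ 0.6  0.2 -0.1] 0.282
[ 588.88532144 -246.79550902  170.00013514] [ 0.55626242  0.24490077 -0.11260682] [ 0.03465285 -0.02868173  0.01274539]
(np.float64(368.509034621175), np.float64(158.14313911949796))
foot (np.float64(368.9554465391654), np.float64(156.35943546879503))
```

View pics/side5.png

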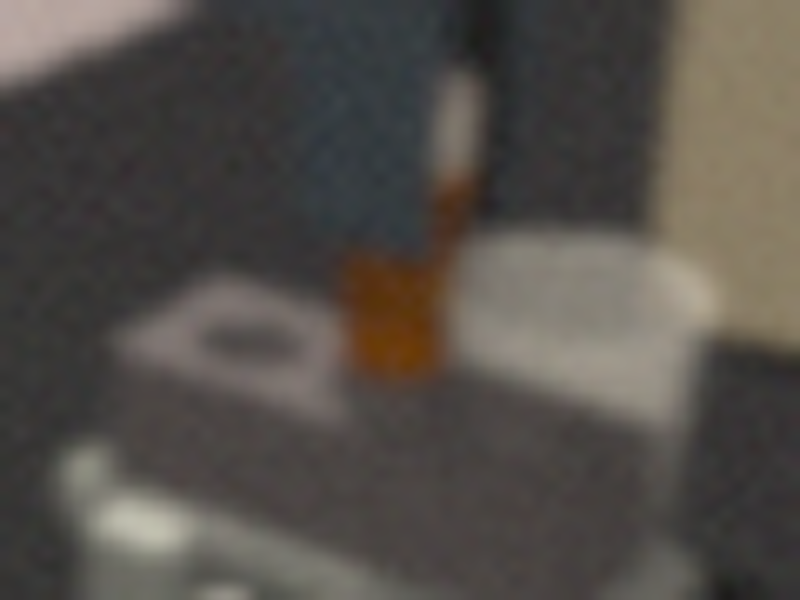

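Emit:
{"op": "play_rows", "data": {"commands": [[[0.0,0.0013,0],[0,0,0],0.7],[[0.002,0,0],[0,0,0],0.7],[[0.002,0,0],[0,0,0],0.7],[[0.002,0,0],[0,0,0],0.7],[[0.002,0,0],[0,0,0],0.7],[[0.002,0,0],[0,0,0],0.7],[[0.002,0,0],[0,0,0],0.7],[[0.002,0,0],[0,0,0],0.7]]}}

```text
clock: 7.57
ee_pos: [588.6, -245.4, 155.7]
eef_rot: [2.148, 1.571, 2.255]
wrist_force: [-0.1, 2.3, -0.2]
finger_gap: 0.284
```

```bash
python3 snap.py side 6 340 400 130 175; python3 -c "
from cell import manip;s=manip.sense();print(s['ee_pos'],s['wrist_force'],s['moment'])"
```

```text
13.333333333333334
7.6167 [ 588.5 -245.3  155.3] [-0.5  0.4 -0.1] 0.28
[ 588.45795334 -245.31277669  155.25963792] [-0.52979055  0.40891772 -0.10038456] [ 0.10892413 -0.00998665  0.0158752 ]
```

View pics/side6.png

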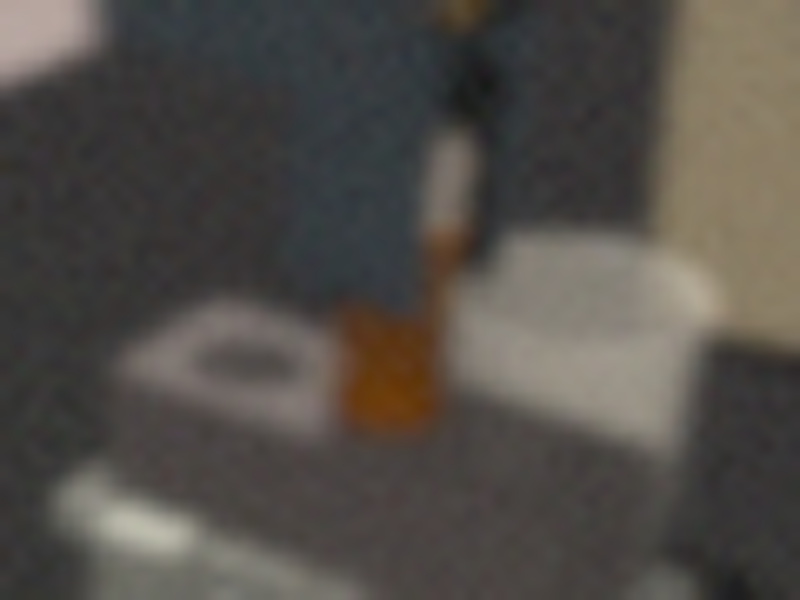

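Emit:
{"op": "play_rows", "data": {"commands": [[[0.0015,0,0],[0,0,0],0.7],[[0.0015,0,0],[0,0,0],0.7],[[0.0015,0,0],[0,0,0],0.7],[[0.0015,0,0],[0,0,0],0.7],[[0,0,0],[0,0,0],0.7],[[0,0,0],[0,0,0],0.7]]}}

```text
clock: 8.12
ee_pos: [588.6, -245.4, 149.8]
eef_rot: [2.6, 1.571, 2.708]
wrist_force: [0.1, 1.9, 0.0]
finger_gap: 0.283
```

```bash
python3 snap.py side 7 340 400 130 175; python3 -c "
from cell import manip;s=manip.sense();print(s['ee_pos'],s['wrist_force'],s['moment'])"
```

```text
13.333333333333334
8.1667 [ 588.6 -245.4  149.9] [0.2 0.8 0.4] 0.284
[ 588.62661396 -245.42913331  149.92663119] [0.24268787 0.81686311 0.42543384] [0.2966003  0.1245935  0.02419634]
```

View pics/side7.png

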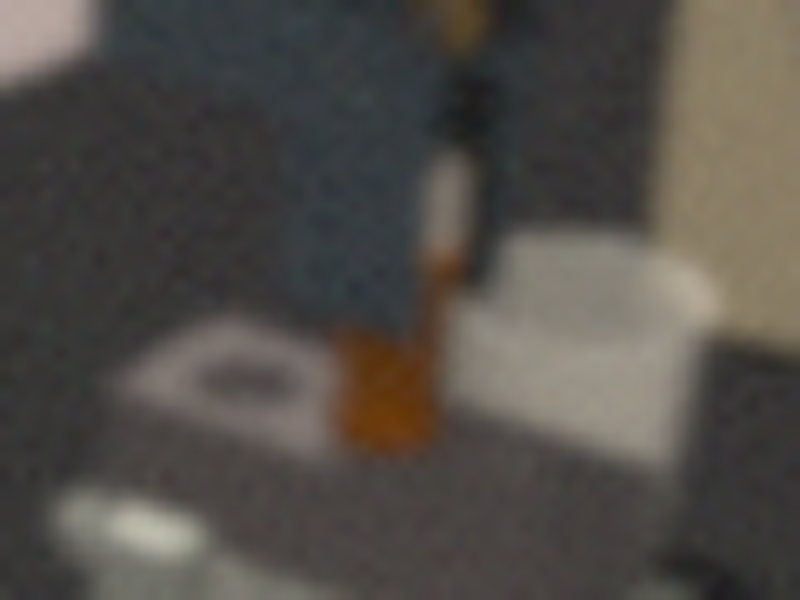

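Emit:
{"op": "play_rows", "data": {"commands": [[[0.001,0.0005,0],[0,0,0],0.7],[[0.001,0,0],[0,0,0],0.7],[[0.001,0,0],[0,0,0],0.7],[[0.001,0,0],[0,0,0],0.7],[[0.001,0,0],[0,0,0],0.7],[[0,0,0],[0,0,0],0.7]]}}

```text
clock: 8.67
ee_pos: [588.5, -244.9, 144.7]
eef_rot: [2.533, 1.57, 2.641]
wrist_force: [0.7, 0.5, -0.2]
finger_gap: 0.279
```

```bash
python3 snap.py side 8 340 400 130 175; python3 -c "
from cell import manip;s=manip.sense();print(s['ee_pos'],s['wrist_force'],s['moment'])"
```

```text
13.333333333333334
8.7167 [ 588.6 -244.9  144.8] [0.7 0.3 0.1] 0.28
[ 588.550043   -244.94542102  144.80695389] [0.71859022 0.28032225 0.1000012 ] [ 0.01505087  0.04001563 -0.03356603]
```

View pics/side8.png

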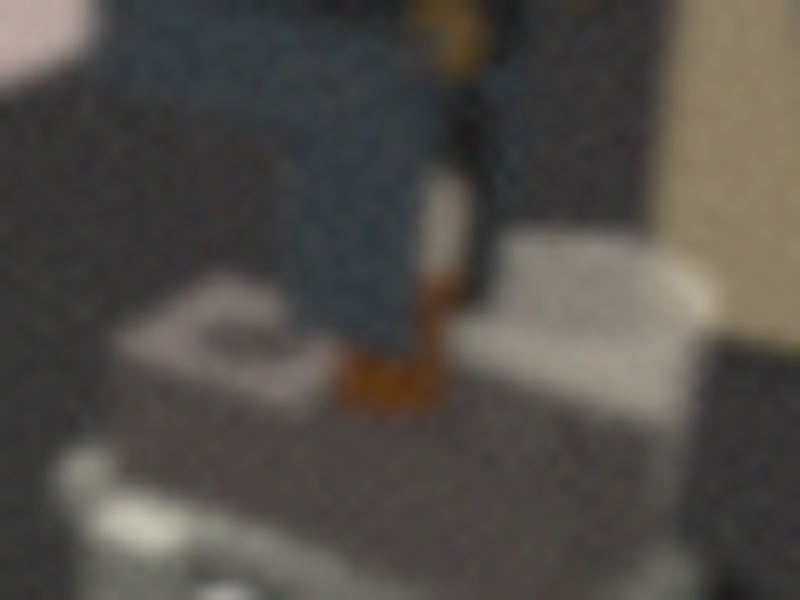

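Emit:
{"op": "play_rows", "data": {"commands": [[[0.002,0,0],[0,0,0],0.7],[[0.002,0,0],[0,0,0],0.7],[[0.002,0,0],[0,0,0],0.7],[[0.001,0,0],[0,0,0],0.7],[[0.001,0,0],[0,0,0],0.7],[[0.001,0,0],[0,0,0],0.7],[[0.001,0,0],[0,0,0],0.7],[[0.001,0,0],[0,0,0],0.7]]}}

```text
clock: 9.38
ee_pos: [588.6, -245.0, 133.8]
eef_rot: [1.627, 1.571, 1.735]
wrist_force: [-0.1, 0.1, 0.4]
finger_gap: 0.286
```

Emit:
{"op": "play_rows", "data": {"commands": [[[0.002,0,0],[0,0,0],0.7],[[0.002,0,0],[0,0,0],0.7],[[0.002,0,0],[0,0,0],0.7],[[0.002,0,0],[0,0,0],0.7],[[0.001,0,0],[0,0,0],0.7],[[0.001,0,0],[0,0,0],0.7],[[0,0,0],[0,0,0],0.7]]}}

```text
clock: 9.97
ee_pos: [588.5, -244.9, 123.7]
eef_rot: [2.495, 1.57, 2.603]
wrist_force: [-0.4, -0.3, -0.6]
finger_gap: 0.283
```

```bash
python3 snap.py side 9 340 400 130 175; python3 -c "
from cell import manip;s=manip.sense();print(s['ee_pos'],s['wrist_force'],s['moment'])"
```

```text
13.333333333333334
10.0167 [ 588.5 -244.9  123.8] [-1.4 -0.1 -0.6] 0.285
[ 588.53506782 -244.93496502  123.82482358] [-1.35821756 -0.11415086 -0.6315416 ] [0.03057061 0.0803623  0.03518093]
```

View pics/side9.png

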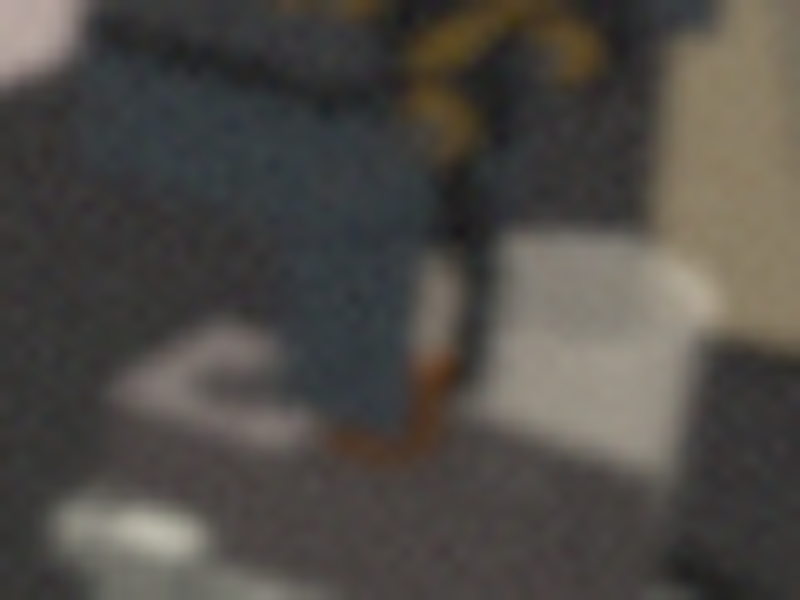

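Emit:
{"op": "play_rows", "data": {"commands": [[[0.001,0,0],[0,0,0],0.7],[[0.001,0,0],[0,0,0],0.7],[[0.001,0,0],[0,0,0],0.7],[[0.001,0,0],[0,0,0],0.7],[[0,0,0],[0,0,0],0.7]]}}

```text
clock: 10.43
ee_pos: [588.5, -244.9, 119.7]
eef_rot: [2.658, 1.571, 2.766]
wrist_force: [0.6, 0.0, -0.8]
finger_gap: 0.279
```

Emit:
{"op": "play_rows", "data": {"commands": [[[0.0005,0,0],[0,0,0],0.7],[[0,0,0],[0,0,0],0.7]]}}

```text
clock: 10.6
ee_pos: [588.6, -244.9, 119.3]
eef_rot: [2.407, 1.571, 2.515]
wrist_force: [-0.7, -0.8, 0.1]
finger_gap: 0.284
```

Emit:
{"op": "play_rows", "data": {"commands": [[[0.0005,0,0],[0,0,0],0.7],[[0,0,0],[0,0,0],0.7]]}}

```text
clock: 10.77
ee_pos: [588.6, -244.9, 118.8]
eef_rot: [2.455, 1.571, 2.563]
wrist_force: [-0.3, -0.0, -0.4]
finger_gap: 0.283
```

Emit:
{"op": "play_rows", "data": {"commands": [[[0.0005,0,0],[0,0,0],0.7],[[0,0,0],[0,0,0],0.7]]}}

```text
clock: 10.93
ee_pos: [588.7, -245.0, 118.6]
eef_rot: [-0.401, 1.571, -0.293]
wrist_force: [-1.2, 1.3, 3.6]
finger_gap: 0.286
```

Emit:
{"op": "play_rows", "data": {"commands": [[[0.0004,0,0],[0,0,0],0.7],[[0,0,0],[0,0,0],0.7]]}}

```text
clock: 11.1
ee_pos: [588.8, -245.0, 118.4]
eef_rot: [-0.475, 1.57, -0.367]
wrist_force: [-2.5, 2.0, 6.9]
finger_gap: 0.284
```

Contact at the lower stop is about 7 N, so the bottle is seated. I'll ease off, then open.

Emit:
{"op": "play_rows", "data": {"commands": [[[-0.0006,0,0],[0,0,0],0.7],[[0,0,0],[0,0,0],0.4],[[0,0,0],[0,0,0],0.3],[[0,0,0],[0,0,0],0.2],[[0,0,0],[0,0,0],0.1],[[0,0,0],[0,0,0],0.0],[[0,0,0],[0,0,0],-0.1],[[0,0,0],[0,0,0],-0.1]]}}

```text
clock: 11.77
ee_pos: [588.6, -244.9, 118.6]
eef_rot: [2.5, 1.571, 2.607]
wrist_force: [-0.7, 0.5, -0.3]
finger_gap: 0.545
```

Emit:
{"op": "play_rows", "data": {"commands": [[[-0.005,0,0],[0,0,0],-0.2],[[-0.01,0,0],[0,0,0],-0.2],[[-0.015,0,0],[0,0,0],-0.2],[[-0.015,0,0],[0,0,0],-0.2],[[-0.015,0,0],[0,0,0],-0.2],[[-0.015,0,0],[0,0,0],-0.2],[[-0.005,0,0],[0,0,0],-0.2],[[0,0,0],[0,0,0],-0.2]]}}

```text
clock: 12.43
ee_pos: [589.4, -245.3, 200.6]
eef_rot: [-0.596, 1.568, -0.488]
wrist_force: [-0.5, 0.1, -0.3]
finger_gap: 0.6
```

```bash
python3 snap.py side 10 280 400 120 210; python3 snap.py top 10 280 430 140 240
```

```text
6.666666666666667
12.4833 [ 588.8 -245.1  199.3] [ 0.  -0.3 -0.5] 0.598
5.333333333333333
12.5333 [ 588.5 -244.9  198.4] [ 0.4 -0.  -0.4] 0.601
```

View pics/side10.png

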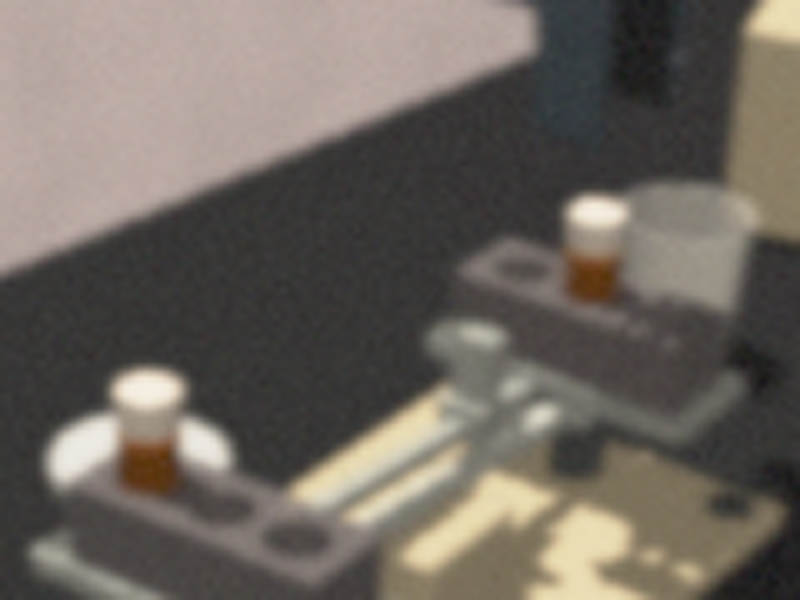

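View pics/top10.png

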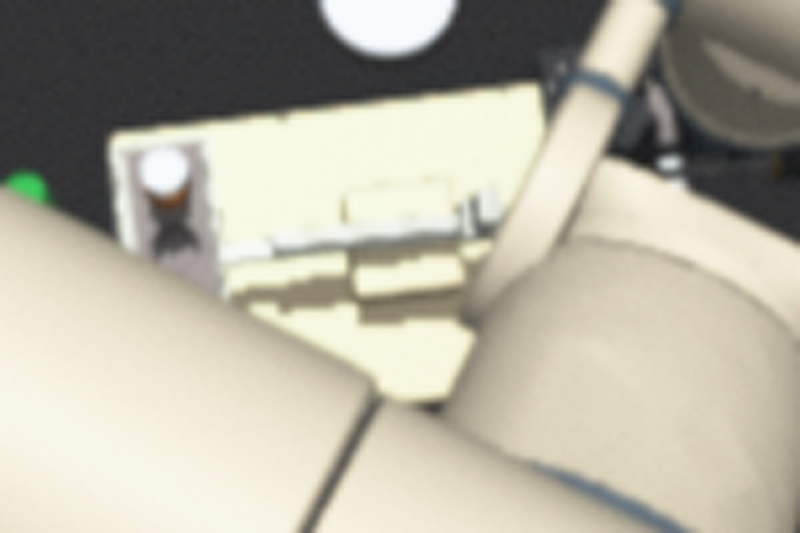

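Emit:
{"op": "play_rows", "data": {"commands": [[[0,0.025,-0.0012],[0,0,0],0.0],[[0,0.027,-0.0012],[0,0,0],0.2],[[0,0.027,-0.0012],[0,0,0],0.3],[[0,0.027,-0.0013],[0,0,0],0.3],[[0.01,0,0],[0,0,0],0.3],[[0.02,0,0],[0,0,0],0.3],[[0.015,0,0],[0,0,0],0.3],[[0,0,0],[0,0,0],0.3]]}}

```text
clock: 13.2
ee_pos: [570.4, -139.5, 150.1]
eef_rot: [2.71, 1.565, 2.818]
wrist_force: [-1.0, -0.1, -1.4]
finger_gap: 0.352
```

```bash
python3 snap.py side 11 280 400 120 210; python3 snap.py top 11 280 430 140 240; python3 - <<'E'
from h import *
from cell import manip
e=manip.sense()['ee_pos'];d=load('side11.npz')
for z in (132,): print('tool axis at z',[(round((a-b)*6.667)) for a,b in zip(proj(d,(e[0],e[1],z)),(280,120))], 'knob', [(round((a-b)*6.667)) for a,b in zip(proj(d,(572.2,-139.8,130.6)),(280,120))])
E
```

```text
6.666666666666667
13.25 [ 571.1 -139.8  151.7] [ 0.1 -0.6 -0.1] 0.353
5.333333333333333
13.3 [ 571.8 -140.2  152.9] [-0.2 -0.   1.8] 0.35
tool axis at z [475, 331] knob [474, 334]
```

View pics/side11.png

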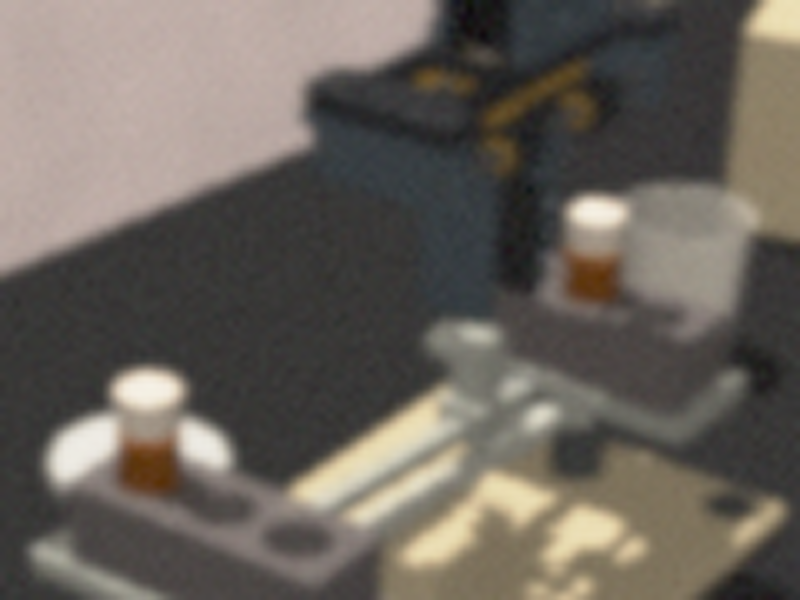

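View pics/top11.png

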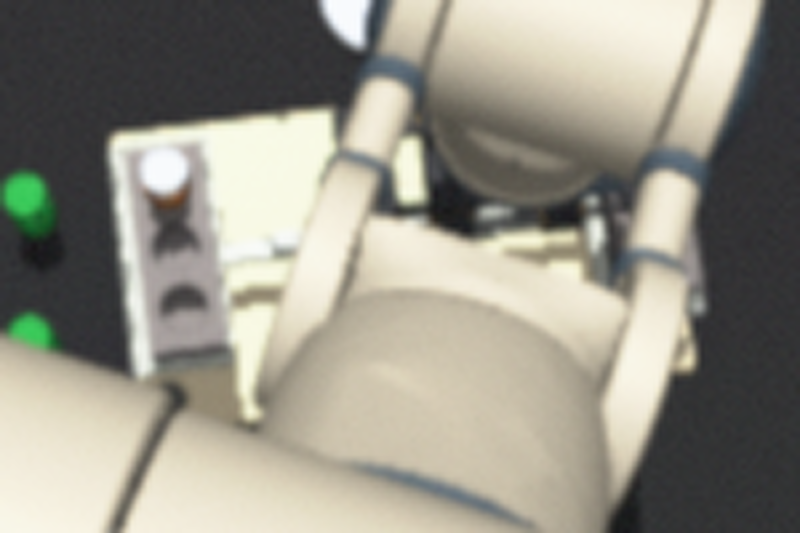

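Emit:
{"op": "play_rows", "data": {"commands": [[[0.008,0,0],[0,0,0],0.3],[[0.01,0,0],[0,0,0],0.3],[[0.01,0,0],[0,0,0],0.3],[[0.01,0,0],[0,0,0],0.3],[[0.006,0,0],[0,0,0],0.3],[[0,0,0],[0,0,0],0.4],[[0,0,0],[0,0,0],0.5],[[0,0,0],[0,0,0],0.5]]}}

```text
clock: 13.97
ee_pos: [572.5, -140.2, 109.9]
eef_rot: [-0.531, 1.57, -0.423]
wrist_force: [-0.2, -0.5, -0.1]
finger_gap: 0.25
```

```bash
python3 snap.py side 12 280 400 120 210; python3 -c "
from cell import manip;s=manip.sense();print(s['ee_pos'],s['wrist_force'],s['moment'])"
```

```text
6.666666666666667
14.0167 [ 572.6 -140.2  110. ] [ 0.3 -0.6 -1.1] 0.255
[ 572.61407023 -140.20498435  110.02289757] [ 0.25689241 -0.58535831 -1.08930676] [-0.08248182  0.06876201  0.03335579]
```

View pics/side12.png

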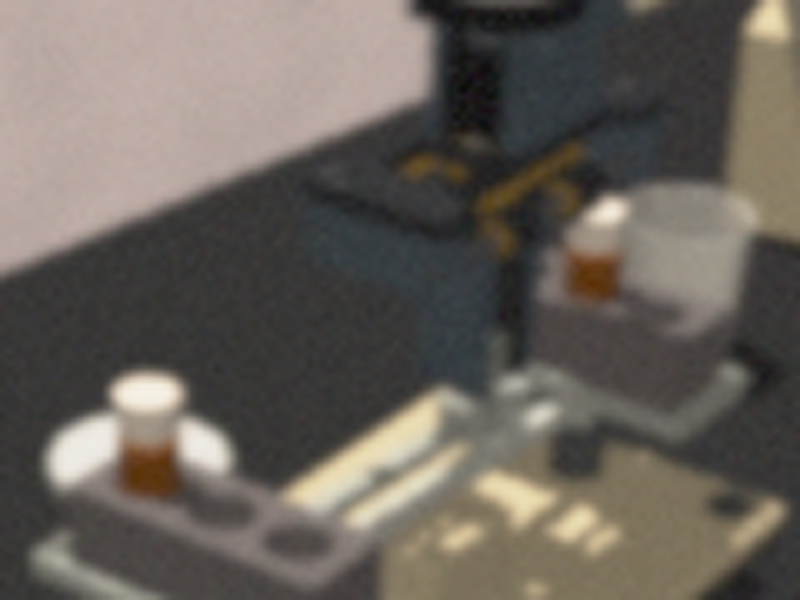

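Emit:
{"op": "play_rows", "data": {"commands": [[[0,0.004,0],[0,0,0],0.5],[[0,0.007,0],[0,0,0],0.5],[[0,0.008,0],[0,0,0],0.5],[[0,0.008,0],[0,0,0],0.5],[[0,0.008,0],[0,0,0],0.5],[[0,0.006,0],[0,0,0],0.5],[[0,0.0035,0],[0,0,0],0.5],[[0,0,0],[0,0,0],0.5]]}}

```text
clock: 14.68
ee_pos: [567.3, -94.8, 109.6]
eef_rot: [2.444, 1.57, 2.553]
wrist_force: [0.1, 0.5, 0.6]
finger_gap: 0.252
```

Emit:
{"op": "play_rows", "data": {"commands": [[[0,-0.004,0],[0,0,0],0.4],[[0,0,0],[0,0,0],0.3],[[-0.01,0,0],[0,0,0],0.3],[[-0.015,0,0],[0,0,0],0.3],[[-0.015,0,0],[0,0,0],0.3],[[-0.01,0,0],[0,0,0],0.3],[[0,0,0],[0,0,0],0.3],[[0,0,0],[0,0,0],0.3]]}}

```text
clock: 15.35
ee_pos: [568.2, -100.1, 160.1]
eef_rot: [-0.396, 1.57, -0.289]
wrist_force: [0.5, -0.4, -1.5]
finger_gap: 0.348
```

Emit:
{"op": "play_rows", "data": {"commands": [[[0,0,0],[0,0,0],0.3],[[0,0,0],[0,0,0],0.3],[[0,0,0],[0,0,0],0.3],[[0,0,0],[0,0,0],0.3],[[0,0,0],[0,0,0],0.3],[[0,0,0],[0,0,0],0.3],[[0,0,0],[0,0,0],0.3],[[0,0,0],[0,0,0],0.3]]}}

```text
clock: 16.02
ee_pos: [568.0, -99.8, 159.6]
eef_rot: [2.731, 1.571, 2.839]
wrist_force: [0.2, -0.5, 0.5]
finger_gap: 0.349
```

```bash
python3 snap.py side 13 280 400 120 210; python3 snap.py top 13 280 430 140 240
```

```text
6.666666666666667
16.0667 [568.  -99.8 159.6] [-0.8 -0.3  0.6] 0.349
5.333333333333333
16.1167 [568.  -99.8 159.6] [-0.2  0.4  0.4] 0.346
```

View pics/side13.png

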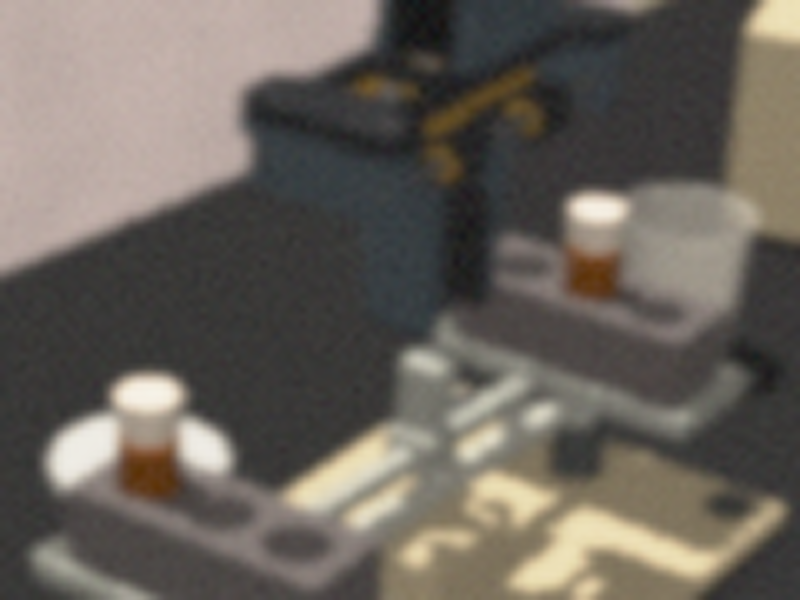

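View pics/top13.png

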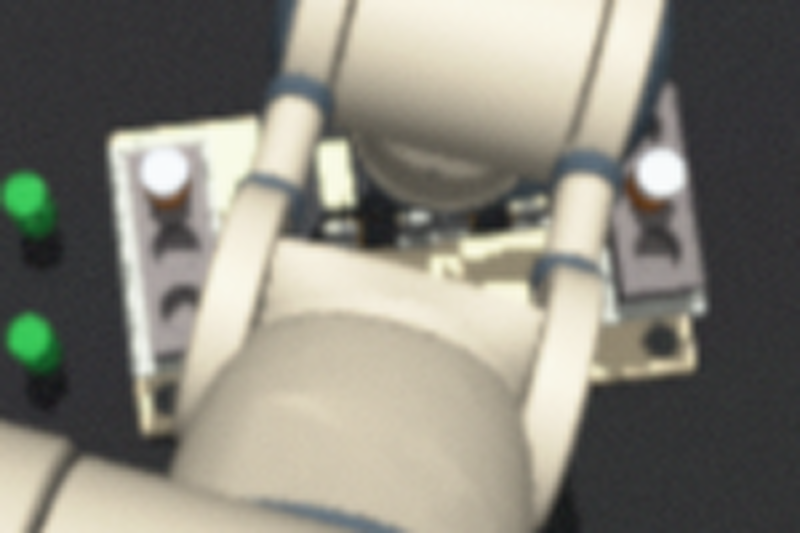

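```bash
cat > tilt.py <<'E'
from h import *
import sys
def find(ref,img,box,srch=14):
    x0,x1,y0,y1=box; T=cv2.resize(ref['image'][y0:y1,x0:x1],None,fx=8,fy=8,interpolation=cv2.INTER_CUBIC)
    S=cv2.resize(img['image'][y0-srch:y1+srch,x0-4:x1+4],None,fx=8,fy=8,interpolation=cv2.INTER_CUBIC)
    r=cv2.matchTemplate(S,T,cv2.TM_CCOEFF_NORMED); _,m,_,(a,b)=cv2.minMaxLoc(r); return a/8-4,b/8-srch,round(m,3)
def pxmm(d,p): return proj(d,(p[0],p[1],p[2]+1))[1]-proj(d,p)[1]
def tilt(k):
    i=load(f'side{k}.npz'); r3=load('side3.npz'); r10=load('side10.npz')
    L=(294,312,184,208); L=(294,310,176,206)
    # left bottle seen in side10 at beam=+0.06
    a=find(r10,i,L); Rb=(363,377,148,166); b=find(r10,i,Rb)
    zl=a[1]/pxmm(i,(590,46,150)); zr=b[1]/pxmm(i,(590,-245,140))
    print(k,'L',a,'dz',round(zl,2),'beam',round(.06+zl/145,4),' R',b,'dz',round(zr,2),'beam',round(.06-zr/145,4))
def topz(k):
    t=load(f'top{k}.npz'); Z=cloud(t)[...,2]
    def cap(c):
        m=[Z[v,u] for v in range(400) for u in range(640) if np.hypot(u-c[0],v-c[1])<2.6]; return np.median(m)
    print('caps z L,R',[ (round(cap(c),1)) for c in (proj(t,(590.3,46.3,162)),proj(t,(588,-245,162)))])
if __name__=='__main__':
    for k in sys.argv[1:]:
        tilt(k)
        try: topz(k)
        except FileNotFoundError: pass
E
python3 tilt.py 3 10 12 13
```

```text
3 L (0.0, 1.875, 0.947) dz -5.87 beam 0.0195  R (-4.0, 7.25, 0.601) dz -25.46 beam 0.2356
10 L (0.0, 0.0, 0.999) dz -0.0 beam 0.06  R (0.0, 0.0, 1.0) dz -0.0 beam 0.06
caps z L,R [np.float64(172.4), np.float64(301.5)]
12 L (0.0, 0.375, 0.994) dz -1.17 beam 0.0519  R (1.25, 0.375, 0.867) dz -1.32 beam 0.0691
13 L (0.0, 0.5, 0.991) dz -1.57 beam 0.0492  R (0.0, -0.5, 0.996) dz 1.76 beam 0.0479
caps z L,R [np.float64(171.2), np.float64(157.2)]
```

Emit:
{"op": "play_rows", "data": {"commands": [[[0.01,0,0],[0,0,0],0.3],[[0.014,0,0],[0,0,0],0.3],[[0.014,0,0],[0,0,0],0.3],[[0.008,0,0],[0,0,0],0.3],[[0.004,0,0],[0,0,0],0.4],[[0,0,0],[0,0,0],0.5],[[0,0,0],[0,0,0],0.5],[[0,0,0],[0,0,0],0.5]]}}

```text
clock: 16.78
ee_pos: [568.4, -99.9, 110.2]
eef_rot: [-0.408, 1.57, -0.3]
wrist_force: [0.8, -0.2, 0.3]
finger_gap: 0.252
```

Emit:
{"op": "play_rows", "data": {"commands": [[[0,0.003,0],[0,0,0],0.5],[[0,0.003,0],[0,0,0],0.5],[[0,0.003,0],[0,0,0],0.5],[[0,0.002,0],[0,0,0],0.5],[[0,0.0014,0],[0,0,0],0.5],[[0,0,0],[0,0,0],0.5],[[0,0,0],[0,0,0],0.5]]}}

```text
clock: 17.37
ee_pos: [566.6, -87.3, 109.6]
eef_rot: [2.351, 1.571, 2.459]
wrist_force: [0.2, -0.1, -0.1]
finger_gap: 0.247
```

Now back off, lift and let the beam settle.

Emit:
{"op": "play_rows", "data": {"commands": [[[0,-0.004,0],[0,0,0],0.4],[[0,0,0],[0,0,0],0.3],[[-0.01,0,0],[0,0,0],0.3],[[-0.015,0,0],[0,0,0],0.3],[[-0.015,0,0],[0,0,0],0.3],[[-0.01,0,0],[0,0,0],0.3],[[-0.01,0,0],[0,0,0],0.3],[[0,0,0],[0,0,0],0.3]]}}

```text
clock: 18.03
ee_pos: [568.0, -91.7, 171.8]
eef_rot: [-0.37, 1.568, -0.262]
wrist_force: [0.3, -0.7, -0.6]
finger_gap: 0.35
```

Emit:
{"op": "play_rows", "data": {"commands": [[[0,0,0],[0,0,0],0.3],[[0,0,0],[0,0,0],0.3],[[0,0,0],[0,0,0],0.3],[[0,0,0],[0,0,0],0.3],[[0,0,0],[0,0,0],0.3],[[0,0,0],[0,0,0],0.3],[[0,0,0],[0,0,0],0.3],[[0,0,0],[0,0,0],0.3]]}}

```text
clock: 18.7
ee_pos: [567.0, -91.5, 169.5]
eef_rot: [2.787, 1.571, 2.895]
wrist_force: [-0.2, -0.1, 0.5]
finger_gap: 0.351
```

Emit:
{"op": "play_rows", "data": {"commands": [[[0,0,0],[0,0,0],0.3],[[0,0,0],[0,0,0],0.3],[[0,0,0],[0,0,0],0.3],[[0,0,0],[0,0,0],0.3],[[0,0,0],[0,0,0],0.3],[[0,0,0],[0,0,0],0.3],[[0,0,0],[0,0,0],0.3],[[0,0,0],[0,0,0],0.3]]}}

```text
clock: 19.37
ee_pos: [567.0, -91.5, 169.6]
eef_rot: [2.467, 1.571, 2.575]
wrist_force: [-0.5, 0.4, 0.3]
finger_gap: 0.347
```

```bash
python3 snap.py side 14 280 400 120 210; python3 snap.py top 14 280 430 140 240; python3 tilt.py 14
```

```text
6.666666666666667
19.4167 [567.  -91.5 169.6] [ 0.1  0.4 -0.3] 0.354
5.333333333333333
19.4667 [567.1 -91.5 169.6] [-1.1  0.7 -0.1] 0.351
14 L (-0.125, 1.875, 0.946) dz -5.87 beam 0.0195  R (0.0, -2.0, 0.987) dz 7.02 beam 0.0116
caps z L,R [np.float64(165.3), np.float64(162.5)]
```

View pics/side14.png

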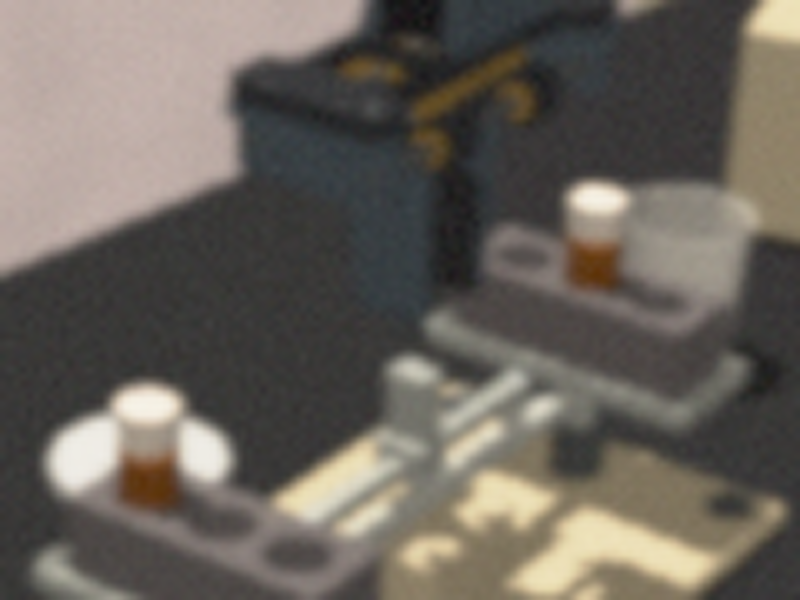

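Emit:
{"op": "play_rows", "data": {"commands": [[[0.01,0,0],[0,0,0],0.3],[[0.015,0,0],[0,0,0],0.3],[[0.015,0,0],[0,0,0],0.3],[[0.012,0,0],[0,0,0],0.3],[[0.006,0,0],[0,0,0],0.3],[[0.002,0,0],[0,0,0],0.4],[[0,0,0],[0,0,0],0.5],[[0,0,0],[0,0,0],0.5]]}}

```text
clock: 20.13
ee_pos: [567.3, -91.6, 110.0]
eef_rot: [-0.418, 1.57, -0.311]
wrist_force: [-0.5, -1.2, -0.9]
finger_gap: 0.25
```

Emit:
{"op": "play_rows", "data": {"commands": [[[0,0.0015,0],[0,0,0],0.5],[[0,0.0015,0],[0,0,0],0.5],[[0,0.0013,0],[0,0,0],0.5],[[0,0.001,0],[0,0,0],0.5],[[0,0.0005,0],[0,0,0],0.5],[[0,0,0],[0,0,0],0.5],[[0,0,0],[0,0,0],0.5]]}}

```text
clock: 20.72
ee_pos: [566.4, -85.6, 109.6]
eef_rot: [2.734, 1.571, 2.842]
wrist_force: [0.2, -0.2, -0.8]
finger_gap: 0.248
```

Emit:
{"op": "play_rows", "data": {"commands": [[[0,-0.004,0],[0,0,0],0.4],[[0,0,0],[0,0,0],0.3],[[-0.01,0,0],[0,0,0],0.3],[[-0.02,0,0],[0,0,0],0.3],[[-0.03,0,0],[0,0,0],0.3],[[-0.03,0,0],[0,0,0],0.3],[[-0.02,0,0],[0,0,0],0.3],[[0,0,0],[0,0,0],0.3]]}}

```text
clock: 21.38
ee_pos: [568.9, -90.2, 224.8]
eef_rot: [-0.365, 1.564, -0.258]
wrist_force: [0.8, -0.6, 0.4]
finger_gap: 0.348
```

Emit:
{"op": "play_rows", "data": {"commands": [[[0,0,0],[0,0,0],0.3],[[0,0,0],[0,0,0],0.3],[[0,0,0],[0,0,0],0.3],[[0,0,0],[0,0,0],0.3],[[0,0,0],[0,0,0],0.3],[[0,0,0],[0,0,0],0.3],[[0,0,0],[0,0,0],0.3],[[0,0,0],[0,0,0],0.3]]}}

```text
clock: 22.05
ee_pos: [566.8, -89.7, 219.4]
eef_rot: [2.867, 1.57, 2.975]
wrist_force: [0.3, -1.0, -0.1]
finger_gap: 0.35
```

Emit:
{"op": "play_rows", "data": {"commands": [[[0,0,0],[0,0,0],0.3],[[0,0,0],[0,0,0],0.3],[[0,0,0],[0,0,0],0.3],[[0,0,0],[0,0,0],0.3],[[0,0,0],[0,0,0],0.3],[[0,0,0],[0,0,0],0.3],[[0,0,0],[0,0,0],0.3],[[0,0,0],[0,0,0],0.3]]}}

```text
clock: 22.72
ee_pos: [566.9, -89.7, 219.6]
eef_rot: [-0.568, 1.571, -0.46]
wrist_force: [-0.3, -0.6, 0.3]
finger_gap: 0.347
```

```bash
python3 snap.py side 15 280 400 120 210; python3 snap.py top 15 280 430 140 240; python3 snap.py top 16 280 430 140 240; python3 snap.py side 16 280 400 120 210;python3 tilt.py 15 16
```

```text
6.666666666666667
22.7667 [566.9 -89.7 219.6] [-0.2  0.1  0.6] 0.35
5.333333333333333
22.8167 [566.9 -89.7 219.6] [-0.4 -0.8 -0.6] 0.354
5.333333333333333
22.8667 [566.9 -89.7 219.6] [0.2 0.6 1.1] 0.346
6.666666666666667
22.9167 [566.9 -89.7 219.6] [0.  0.5 0.5] 0.351
15 L (0.0, 2.25, 0.933) dz -7.05 beam 0.0114  R (0.0, -2.25, 0.982) dz 7.9 beam 0.0055
caps z L,R [np.float64(164.2), np.float64(163.8)]
16 L (0.0, 2.25, 0.934) dz -7.05 beam 0.0114  R (0.0, -2.25, 0.983) dz 7.9 beam 0.0055
caps z L,R [np.float64(164.4), np.float64(163.1)]
```

View pics/side15.png

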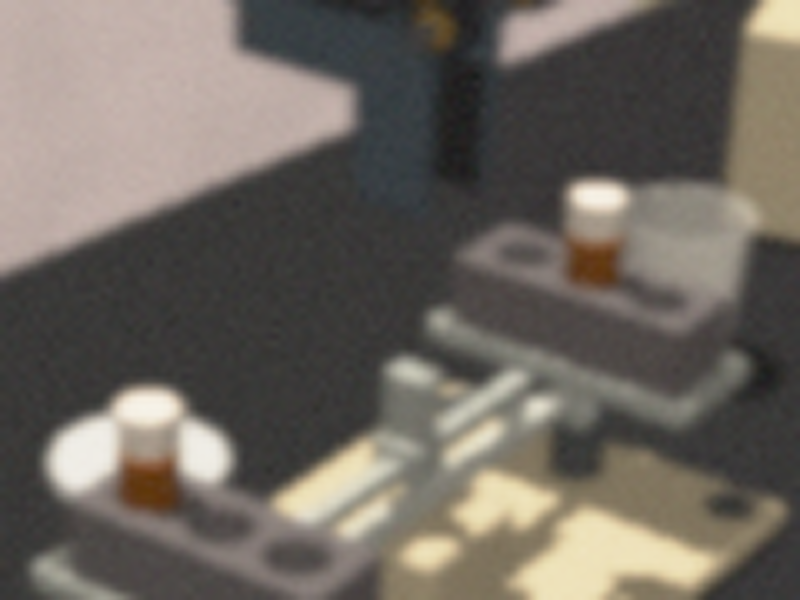

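View pics/top15.png

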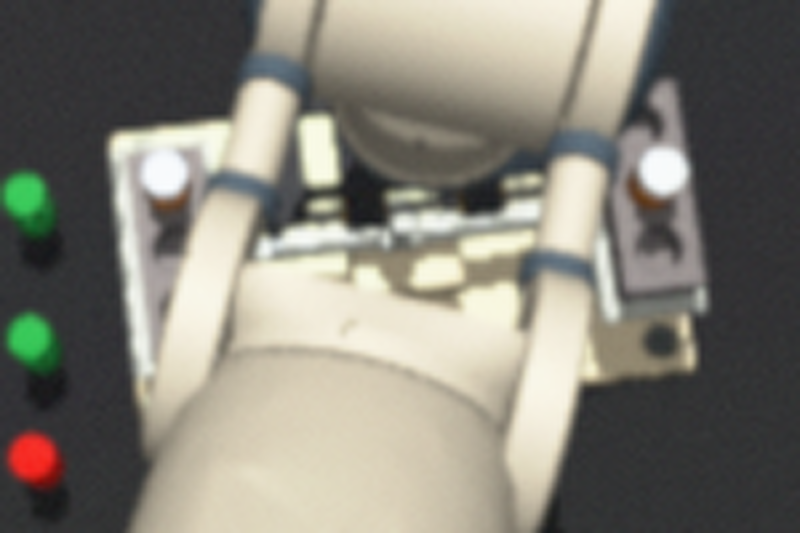

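```bash
python3 -c "
from cell import order; print(order.sign_off())"
```

```text
the job is handed in; nothing more can be done
None
```

I moved the bottle from the -x end well of the left block into the middle well of the right block. It caught at the rim at first and dropped in after a 0.5 mm shift in +y. I seated it until the pan met its lower stop, where the wrist read at most 6.9 N, then let go. I pushed the rider towards the left in three goes, each time backing off and letting the beam settle before measuring. The job was handed in at 22.9 s, with the gripper about 85 mm above the rider and touching nothing.

**Last checks:**
- **Bottles:** the pictures show both upright, one seated in each block.
- **Tilt:** two top-view readings put the bottle caps at 164.2/163.8 and 164.4/163.1 mm (left/right), a tilt of about 0.001 to 0.004 rad. The side view of the right bottle gave 0.0055 rad.
- **Disagreement:** the side view of the left bottle gave 0.0114 rad. I trust it least, because that match had already misread an earlier picture. All readings are within the 0.02 rad limit.
- **At rest:** the side-view readings were identical 0.15 s apart, after about 1.3 s of waiting with the arm clear. That is a little short of the 1.5 s quoted for settling.

I planned paths clear of the bystanders, and no unexpected forces showed up. I did not measure their positions again at the end.

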